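# Snap the V-notched work support onto its stand

## Robot

A 6-joint arm with a two-finger parallel gripper is mounted at the origin on a cart in front of the work surface, level with it; the furniture and walls round the work are solid. World frame = base frame: x ahead of the robot, y to its left, z up, the work surface at z = 0. Lengths are in m, angles in rad, forces in N, time in s.
With the tool pointing down it reaches from about 0.35 to 0.975 m from the base axis. Payload 4.9 kg.
Tool frame: the origin (TCP) lies at the very end of the fingers, on their centre line; the grasp point (between the pads) lies 19 mm behind it (manip.hold_point_z is the distance from the TCP to the grasp point, in m); z points along the fingers, y is the direction in which the jaws open and shut (so a half turn about z gives the same grasp; the last joint's range is limited). The gripper opens to 85 mm and grips with 20 to 120 N. Pads are 22 mm wide; open, the fingers measure 114 mm over their backs; the gripper's body (76 mm by 85 mm) begins 54 mm behind the grasp point. The pads swing forward as they close: fully open they stand 13 mm farther back than shut.
Start: joints at [0.981, 0.053, 1.613, -0, 1.476, -0.119], TCP at [0.283, 0.557, 0.231] pointing down, gripper open.
Joint ranges: [-3.01, 3.01], [-1.01, 2.22], [0.06, 2.58], [-1.02, 4.17], [0.09, 2.62], [-3.14, 3.14]. Speed limits (rad/s): [2.57, 2.57, 3.14, 3.14, 3.14, 3.14].

## Interface

Orientations are given as a unit quaternion [w, x, y, z].
In Python, from plant import manip gives the robot as it stands. The module is installed in compiled form; this text tells all that it offers.
- The arm moves only by the shell command python3 -m creep 'ROWS'. ROWS is JSON, a list of rows, each a list of 7 numbers: the turn, a rotation vector about the tool's x, y, z in degrees, then the shift along the tool's x, y, z in m, then the opening, from 0 (shut) to 1 (fully open). In form: [[ax, ay, az, tx, ty, tz, jaw], ...]. A call has 1 to 20 rows; each row shifts and turns the commanded pose from where the row before left it, along the tool's axes as they then stand; what a row does not reach is not made up. A row lasts 1/12 s, in which the tool goes at most 41.7 mm and 7.16 degrees, less where a joint would pass 70% of its speed; a pose out of reach is approached as far as the arm can. A call is refused whole if a number of a shift passes 0.0417 or a number of a turn 7.16, either way. A call with a gripper value outside its range is refused whole. The fingers move at their own pace and stop on an object; the grip force is fixed at half the most. Time passes only in rows, so rows that do not move let the fingers close. It gives the time, the measured TCP pose, the force and the opening at its end, in the units of the state.
- manip.state(): the state, without advancing time (a new reading comes with each control period).
- manip.grab_frame(name): name is "scene" or "top" or "wrist"; returns the picture (480x640x3 uint8, blue, green, red); there is no depth.
- manip.get_calibration(name): a dict with "fx", "fy", "cx", "cy" (pixels), "xyz" and "attitude" of the camera in the world. Camera axes: x right, y down, z forward; pixel columns grow to the right and rows downward; lengths in m; the calibration is good to about 2 mm. A picture is of the moment at which its call begins: read the wrist's pose just before it. get_calibration takes no time and is no camera call; for the wrist camera it gives the pose at the moment of the call.
- manip.job_done(): hands the job in, once; it reports no verdict.
Trained networks look in the newest picture that a camera, given by its name, has taken for a name from the list of things; names that differ only in an ending like _2 or _b are one class to them, and where a whole thing is asked for, a point or a joint stands for the part that bears it (a point fixed in the world has none). Each returns a list of dicts, best first, with "confidence" (0 to 1); they miss things now and then, are a little off and sometimes report something else, mostly with a low value. They report only what shows in the picture. A call takes as long as a camera call. They do not tell look-alikes from the thing itself.
- manip.cut_out(target, camera): "pixels" (480x640 bool, what is visible of it) and "rect" ([left, top, right, bottom] in pixels, round what is visible of it).
The state is a dict: "time": time; "joint_pos": joint angles; "joint_vel": joint speeds; "joint_efforts": joint torques, N m; "tool_pos": TCP position; "tool_rot": TCP orientation; "contact_force": force on the tool from outside, world axes, zero at the start; "ft_torque": the same for the moment, N m; "gripper_width": opening from 0.0 (shut) to 1.0 (fully open).
Only numpy, scipy, OpenCV 4.12 (cv2) and the standard library are available. Lean on these libraries where they do the work, as an engineer would, in place of code of your own. Each camera call takes 0.05 s, during which the arm holds its last target.

## Task

A round bar has to be propped up next: fit the support post with the V-notched head onto the upright stub of the stand, its button hole on the side of the spring button, and push it straight down fully home until the button pops out through the hole. Let go of it and leave the flat-headed post standing where it is.

Things in the scene. Friction and masses are not known exactly. Their poses are not given: they have to be found in the camera images.
- vee_post: V-notched post, loose, upright, 0.36 kg: aluminium tube 37 mm outside, 31 inside, 95 long, open below; on it a dark head 40 (x) by 60 (y) by 40 high, with a V 45 wide, 20 deep along x in its top; solid 95 to 115 mm up: grasp there across the 40 mm flats (+x, -x). Origin: centre of tube's lower end, z up. Button hole 14 x 14 mm in the -x side only, 33 to 47 mm up
- flat_post: the other post, loose and upright, to be left alone: same tube and button hole, but its head is a plain block 40 x 60 x 40 mm with a flat top. Same origin and axes
- stand_base: fixed stand: grey plate 110 (x) x 90 (y) x 12 mm with a round upright steel stub 28 mm thick in its centre, top 87 mm above the bench, last 15 mm tapered to 14 mm. Origin: plate's underside, on the stub's axis, z up. The button is in the stub's -x side: a seated post has its x along the plate's x (within 10 degrees), its lower end on the plate
- snap_button (a joint): brass spring button, 7 mm wide, 40 mm above the plate, sticking out 5.5 mm from the stub's -x side, ramped on top: a tube coming down pushes it in (5 to 12 N down). Value: how far it is pushed in, m: 0 = fully out (at the start and when popped through the hole), 0.002 to 0.006 under a tube wall
Things that resemble listed ones, but are neither listed nor needed, are in the scene too. What is shaped like the vee_post but orange is not meant.

How it is judged:
By the outcome, as a careful person would: the job done as asked, in the order asked, and still so for the second after the job is handed in, with the robot touching nothing.
It also fails if it takes over 40 s, if anything falls off the work surface, if the arm or the gripper's body presses on something with over 40 N, if the wrist force passes 120 N, or if a joint passes its speed limit or range.

## Working session

There is one attempt and no reset: what is moved stays moved. The work goes in short steps, Python scripts to look and compute and a shell command to move; the robot and the scene stay as the last step left them, time stands still between calls to the robot, and variables do not carry over. Pictures are saved under pics/ and viewed, and the job is handed in when it is done.

```bash
mkdir -p pics; python3 - <<'E'
from plant import manip
import cv2
s=manip.state();print({k:(v if not hasattr(v,'round') else v) for k,v in s.items()})
for n in("scene","top"):
    cv2.imwrite(f"pics/{n}0.png",manip.grab_frame(n)); c=manip.get_calibration(n);print(n,c)
    for t in("vee_post","flat_post","stand_base","snap_button"):
        for d in manip.cut_out(t,n): print(t,round(d["confidence"],2),d["rect"],d["pixels"].sum())
print(manip.get_calibration("wrist"),manip.hold_point_z)
E
```

```text
{'time': 0.0, 'joint_pos': array([ 9.80981441e-01,  5.33440545e-02,  1.61431149e+00,  1.09307721e-06,
        1.47601078e+00, -1.18994056e-01]), 'joint_vel': array([-9.29641614e-05, -3.58770479e-04,  3.53849844e-04, -7.17927135e-05,
        4.75055341e-04,  3.64941206e-04]), 'joint_efforts': array([ 1.25260012e-03, -3.93703973e+01, -3.70169663e+01, -2.26226683e-05,
        7.34141737e-03, -8.03456970e-06]), 'tool_pos': array([0.28315244, 0.5564695 , 0.23006052]), 'tool_rot': array([-3.60324822e-04,  2.33242026e-01,  9.72418162e-01, -9.72209739e-04]), 'contact_force': array([ 0.25535968, -0.48565203, -0.37855323]), 'ft_torque': array([-0.01050704,  0.03977824,  0.00958129]), 'gripper_width': 0.9995543891687955}
scene {'fx': 614.165233632306, 'fy': 614.165233632306, 'cx': 314.14730327385155, 'cy': 241.25404042425308, 'xyz': array([-0.13473867, -0.42291818,  0.92157632]), 'attitude': array([-0.31149869,  0.82707643, -0.4373887 ,  0.16614537])}
vee_post 0.93 [394.2, 222.9, 435.0, 284.7] 1508
vee_post 0.84 [178.5, 177.1, 221.2, 240.0] 1624
flat_post 0.85 [385.1, 277.9, 427.4, 345.4] 1987
stand_base 0.73 [283.6, 240.8, 336.3, 297.0] 2304
snap_button 0.3 [182.2, 174.7, 222.4, 242.4] 1544
top {'fx': 597.0898817401704, 'fy': 597.0898817401704, 'cx': 325.7766416136368, 'cy': 230.5964437042687, 'xyz': array([ 0.37541003, -0.00608339,  1.13127724]), 'attitude': array([ 0.04920007, -0.70228952,  0.7096547 , -0.02754979])}
vee_post 0.88 [420.8, 178.8, 464.3, 214.0] 1056
vee_post 0.61 [196.9, 255.7, 236.5, 278.1] 939
flat_post 0.56 [445.4, 248.6, 491.7, 274.9] 958
stand_base 0.85 [309.9, 215.5, 381.1, 283.0] 2802
{'fx': 343.8889269587067, 'fy': 343.8889269587067, 'cx': 323.54269949238255, 'cy': 234.77429014126233, 'xyz': array([0.21693154, 0.5899103 , 0.3736058 ]), 'attitude': array([0.12496998, 0.8434071 , 0.51685651, 0.07685257])} 0.0187
```

View pics/scene0.png

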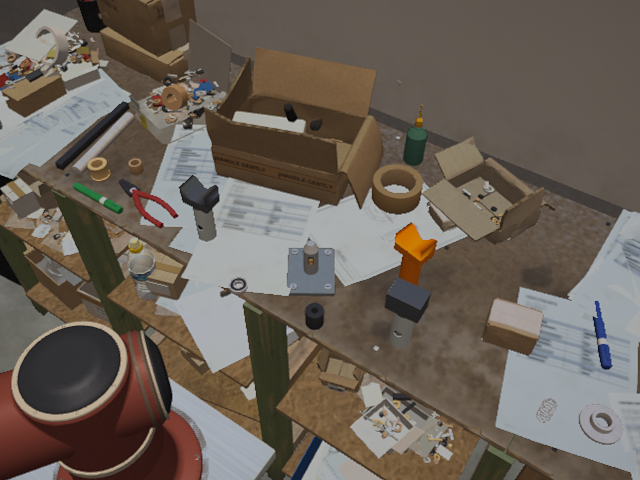

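View pics/top0.png

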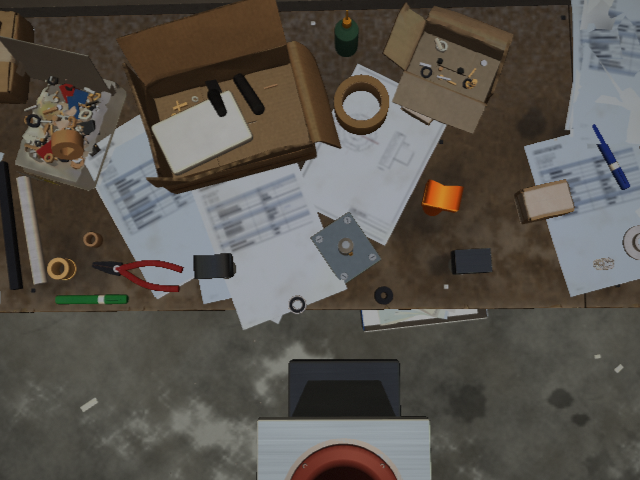

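```bash
python3 - <<'E'
import cv2,numpy as np
a=cv2.imread("pics/scene0.png");b=cv2.imread("pics/top0.png")
f=lambda im,x,y,w,h:cv2.resize(im[y:y+h,x:x+w],(400,300),interpolation=cv2.INTER_CUBIC)
cv2.imwrite("pics/z0.png",np.vstack([np.hstack([f(a,270,230,80,60),f(a,160,170,107,80)]),np.hstack([f(b,295,200,107,80),f(b,175,230,80,60)])]))
E
```

```text
(no output)
```

View pics/z0.png

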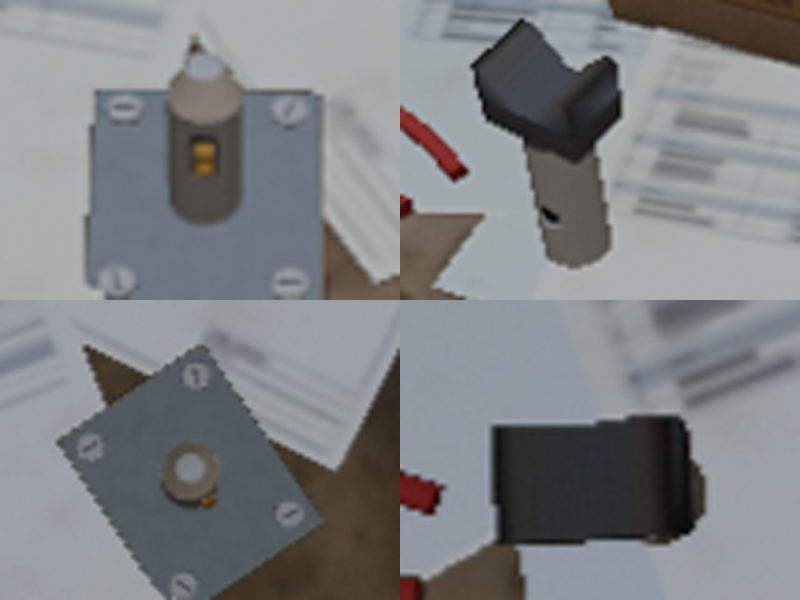

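```bash
cat > h.py <<'E'
from plant import manip
import cv2,numpy as np
from scipy.spatial.transform import Rotation as R
from scipy.optimize import minimize
def q2(q): return R.from_quat(np.r_[q[1:],q[0]])
def proj(c,P):
    p=(np.asarray(P)-c["xyz"])@q2(c["attitude"]).as_matrix()
    return np.c_[c["fx"]*p[:,0]/p[:,2]+c["cx"],c["fy"]*p[:,1]/p[:,2]+c["cy"]]
def box(x,y,z0,z1): return np.array([[a,b,c] for a in(-x,x) for b in(-y,y) for c in(z0,z1)])
def cyl(r0,z0,r1,z1):
    t=np.linspace(0,2*np.pi,33)[:-1]
    return np.vstack([np.c_[r*np.cos(t),r*np.sin(t),0*t+z] for r,z in((r0,z0),(r1,z1))])
def prism(yz):
    yz=np.array(yz);return np.vstack([np.c_[np.full(len(yz),s),yz] for s in(-.02,.02)])
MODELS={"stand_base":[box(.055,.045,0,.012),cyl(.014,.012,.014,.072),cyl(.014,.072,.007,.087)],
"flat_post":[cyl(.0185,0,.0185,.095),box(.02,.03,.095,.135)],
"vee_post":[cyl(.0185,0,.0185,.095),box(.02,.03,.095,.115),prism([(-.03,.115),(0,.115),(-.0225,.135),(-.03,.135)]),prism([(.03,.115),(0,.115),(.0225,.135),(.03,.135)])]}
def place(p,P,z=0):
    c,s=np.cos(p[2]),np.sin(p[2]);return P@np.array([[c,s,0],[-s,c,0],[0,0,1]])+[p[0],p[1],z]
def render(c,m,p,z=0):
    im=np.zeros((480*4,640*4),np.uint8)
    for P in MODELS[m]:
        h=cv2.convexHull(((proj(c,place(p,P,z))+.5)*4).astype(np.float32))
        cv2.fillConvexPoly(im,np.round(h*16).astype(np.int32),255,shift=4)
    return cv2.resize(im,(640,480),interpolation=cv2.INTER_AREA)/255.
def fit(m,obs,p0,z=0):
    bl=lambda a:cv2.GaussianBlur(a.astype(np.float64),(0,0),1.5)
    ob=[(c,bl(k)) for c,k in obs]
    f=lambda p:sum(((bl(render(c,m,p,z))-k)**2).sum() for c,k in ob)
    r=min((minimize(f,np.r_[p0[:2],y],method="Nelder-Mead",options=dict(initial_simplex=np.r_[p0[:2],y]+np.array([[0,0,0],[.015,0,0],[0,.015,0],[0,0,.3]]),xatol=1e-5,fatol=.1)) for y in np.atleast_1d(p0[2])),key=lambda r:r.fun)
    return r.x,r.fun
def overlay(im,c,m,p,z=0):
    k=(render(c,m,p,z)>.5).astype(np.uint8)
    cs,_=cv2.findContours(k,cv2.RETR_EXTERNAL,cv2.CHAIN_APPROX_NONE)
    return cv2.drawContours(im.copy(),cs,-1,(0,255,0),1)
def ray(c,uv,z):
    d=q2(c["attitude"]).apply([(uv[0]-c["cx"])/c["fx"],(uv[1]-c["cy"])/c["fy"],1]);return c["xyz"]+d*(z-c["xyz"][2])/d[2]
E
python3 - <<'E'
from h import *
C={n:manip.get_calibration(n) for n in("scene","top")}
im={n:manip.grab_frame(n) for n in C}
for m,uv in(("stand_base",(345,248)),("vee_post",(216,267)),("flat_post",(470,261))):
    p0=ray(C["top"],uv,.1 if "post" in m else .01)
    M={}
    for n in C:
        q=proj(C[n],[[p0[0],p0[1],.08]])[0]
        L=manip.cut_out(m,n)
        L=[d for d in L if np.hypot(*(np.array([(d["rect"][0]+d["rect"][2])/2,(d["rect"][1]+d["rect"][3])/2])-q))<40]
        if L: M[n]=L[0]["pixels"]
    for S in (list(M),)+tuple([k] for k in M):
        p,e=fit(m,[(C[n],M[n]) for n in S],(*p0[:2],[0.,.6,-.6]))
        print(m,S,p.round(4),np.degrees(p[2]).round(1),e.round(1))
        if len(S)==2:
            for n in C: im[n]=overlay(im[n],C[n],m,p)
f=lambda im,x,y,w,h:cv2.resize(im[y:y+h,x:x+w],(400,300),interpolation=cv2.INTER_NEAREST)
a=im["scene"];b=im["top"]
cv2.imwrite("pics/z1.png",np.vstack([np.hstack([f(a,270,230,80,60),f(a,160,170,107,80)]),np.hstack([f(b,295,200,107,80),f(b,175,230,80,60)])]))
E
```

```text
stand_base ['scene'] [ 0.4678 -0.0078  0.585 ] 33.5 26.3
stand_base ['scene'] [ 0.4678 -0.0078  0.585 ] 33.5 26.3
vee_post ['top'] [0.4286 0.2185 0.0519] 3.0 4.3
vee_post ['top'] [0.4286 0.2185 0.0519] 3.0 4.3
flat_post ['scene', 'top'] [ 0.4327 -0.2201  0.0335] 1.9 30.2
flat_post ['scene'] [ 0.4335 -0.2204  0.0281] 1.6 20.0
flat_post ['top'] [ 0.4322 -0.2193  0.05  ] 2.9 4.4
```

View pics/z1.png

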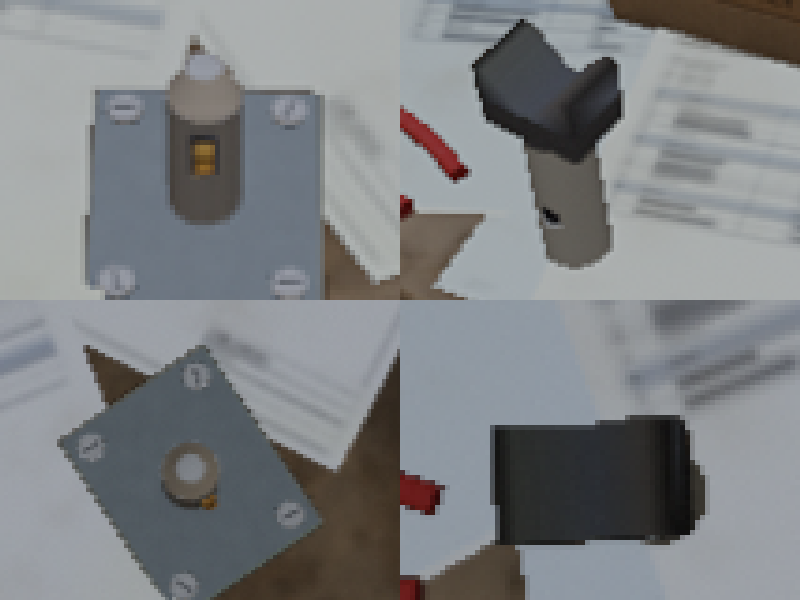

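```bash
python3 - <<'E'
from h import *
C={n:manip.get_calibration(n) for n in("scene","top")}
im={}
for m,p0 in(("stand_base",(.468,-.008,.585)),("vee_post",(.4286,.2185,.05))):
    M={}
    for n in C:
        q=proj(C[n],[[p0[0],p0[1],.08]])[0]
        for _ in range(3):
            im.setdefault(n,manip.grab_frame(n)) if _==0 else manip.grab_frame(n)
            L=manip.cut_out(m,n)
            L=[d for d in L if np.hypot(*(np.array([(d["rect"][0]+d["rect"][2])/2,(d["rect"][1]+d["rect"][3])/2])-q))<50]
            if L: M[n]=L[0]["pixels"];break
    for S in (list(M),)+tuple([k] for k in M):
        p,e=fit(m,[(C[n],M[n]) for n in S],p0)
        print(m,S,p.round(4),np.degrees(p[2]).round(1),e.round(1))
        if S==list(M):
            for n in C: im[n]=overlay(im[n],C[n],m,p)
print(manip.state()["time"])
f=lambda im,x,y,w,h:cv2.resize(im[y:y+h,x:x+w],(400,300),interpolation=cv2.INTER_NEAREST)
a=im["scene"];b=im["top"]
cv2.imwrite("pics/z2.png",np.vstack([np.hstack([f(a,270,230,80,60),f(a,160,170,107,80)]),np.hstack([f(b,295,200,107,80),f(b,175,230,80,60)])]))
E
```

```text
stand_base ['scene', 'top'] [ 0.4662 -0.0083  0.5868] 33.6 34.9
stand_base ['scene'] [ 0.4678 -0.0083  0.5926] 34.0 12.8
stand_base ['top'] [ 0.4652 -0.0082  0.5818] 33.3 8.4
vee_post ['scene', 'top'] [0.429  0.2184 0.0477] 2.7 23.4
vee_post ['scene'] [0.4296 0.219  0.0022] 0.1 16.4
vee_post ['top'] [0.4286 0.2187 0.0532] 3.0 5.1
1.3
```

View pics/z2.png

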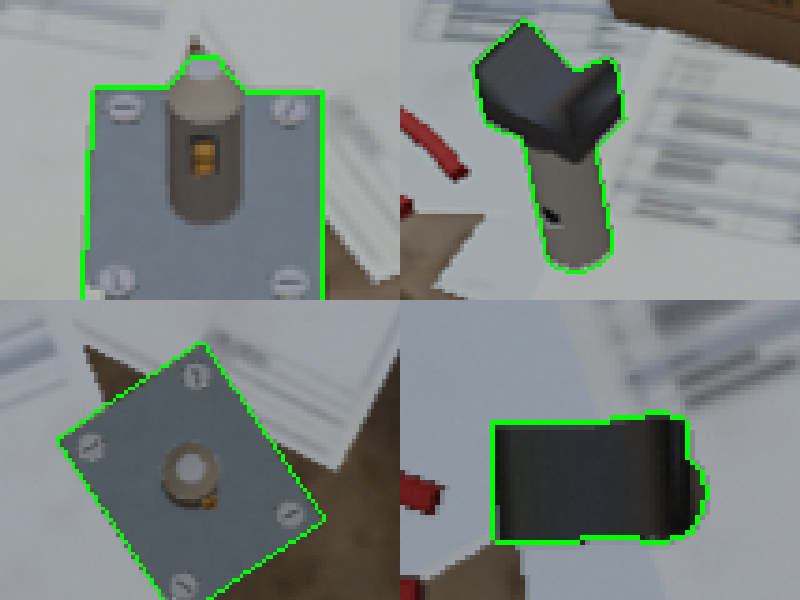

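```bash
python3 -m creep '[[0,0,6.71,0,0,0,1],[0,0,6.71,0,0,0,1],[0,0,6.71,0,0,0,1],[0,0,6.71,0,0,0,1],[0,0,6.71,0,0,0,1],[0,0,6.71,0,0,0,1],[0,0,6.71,0,0,0,1],[0,0,6.71,0,0,0,1],[0,0,6.71,0,0,0,1],[0,0,0,-0.0345,0.013,0,1],[0,0,0,-0.0345,0.013,0,1],[0,0,0,-0.0345,0.013,0,1],[0,0,0,-0.0345,0.013,0,1],[0,0,0,-0.0345,0.013,0,1],[0,0,0,-0.0345,0.013,0,1],[0,0,0,-0.0345,0.013,0,1],[0,0,0,-0.0345,0.013,0,1],[0,0,0,-0.0345,0.013,0,1],[0,0,0,-0.0345,0.013,0,1]]'; python3 -m creep '[[0,0,0,0,0,0,1],[0,0,0,0,0,0,1]]'
cat >> h.py <<'E'
def pose(px=None,py=None,z=None,yaw=None):
    s=manip.state();r=q2(s["tool_rot"]);m=r.as_matrix()
    print("t",round(s["time"],2),"pos",s["tool_pos"].round(4),"yaw y",np.degrees(np.arctan2(m[1,1],m[0,1])).round(2),"z",m[:,2].round(4),"F",s["contact_force"].round(1),"T",s["ft_torque"].round(2),"w",round(s["gripper_width"],3),"q",s["joint_pos"].round(2))
    if px is not None: print("tool shift",r.inv().apply(np.array([px,py,z])-s["tool_pos"]).round(4))
    return s,m
E
python3 - <<'E'
from h import *
pose(.429,.2185,.085)
c=manip.get_calibration("wrist");im=manip.grab_frame("wrist")
im=overlay(im,c,"vee_post",(.429,.2185,.0477))
for d in manip.cut_out("vee_post","wrist"):print(d["confidence"],d["rect"]); 
cv2.imwrite("pics/w1.png",im)
E
```

```text
time: 2.88
tool_pos: [0.4296, 0.2167, 0.2316]
tool_rot: [0.0, 0.691, 0.723, 0.0]
contact_force: [0.8, 0.5, 1.2]
gripper_width: 1.003
time: 3.05
tool_pos: [0.4298, 0.217, 0.2315]
tool_rot: [-0.0, 0.692, 0.722, 0.0]
contact_force: [0.1, 0.1, 0.1]
gripper_width: 0.994
t 3.05 pos [0.4298 0.217  0.2315] yaw y 2.41 z [ 3.e-04  5.e-04 -1.e+00] F [0.1 0.1 0.1] T [0.03 0.04 0.04] w 0.994 q [ 0.31 -0.3   1.94  0.    1.51  0.27]
tool shift [ 0.0015 -0.0008  0.1465]
0.58 [292.5, 182.6, 350.7, 274.6]
```

View pics/w1.png

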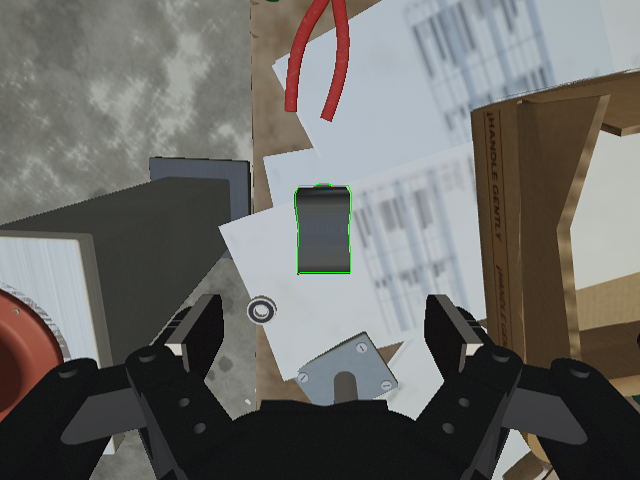

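```bash
python3 -m creep '[[0,0,0,0.0005,-0.0003,0.03,1],[0,0,0,0.0005,-0.0003,0.03,1],[0,0,0,0.0005,-0.0002,0.03,1],[0,0,0,0,0,0.025,1],[0,0,0,0,0,0.02,1],[0,0,0,0,0,0.0115,1],[0,0,0,0,0,0,1],[0,0,0,0,0,0,1]]'; python3 - <<'E'
from h import *
pose(.429,.2185,.085)
cv2.imwrite("pics/s2.png",cv2.resize(manip.grab_frame("scene")[130:290,120:333],(800,600)))
E
```

```text
time: 3.82
tool_pos: [0.428, 0.2206, 0.0849]
tool_rot: [-0.0, 0.69, 0.724, -0.0]
contact_force: [-0.0, -0.4, 0.8]
gripper_width: 1.0
t 3.82 pos [0.428  0.2206 0.0849] yaw y 2.73 z [-6.e-04 -1.e-04 -1.e+00] F [-0.  -0.4  0.8] T [-0.02 -0.02 -0.02] w 1.0 q [ 0.32 -0.16  2.07  0.    1.23  0.27]
tool shift [-0.0022  0.0009 -0.0001]
```

View pics/s2.png

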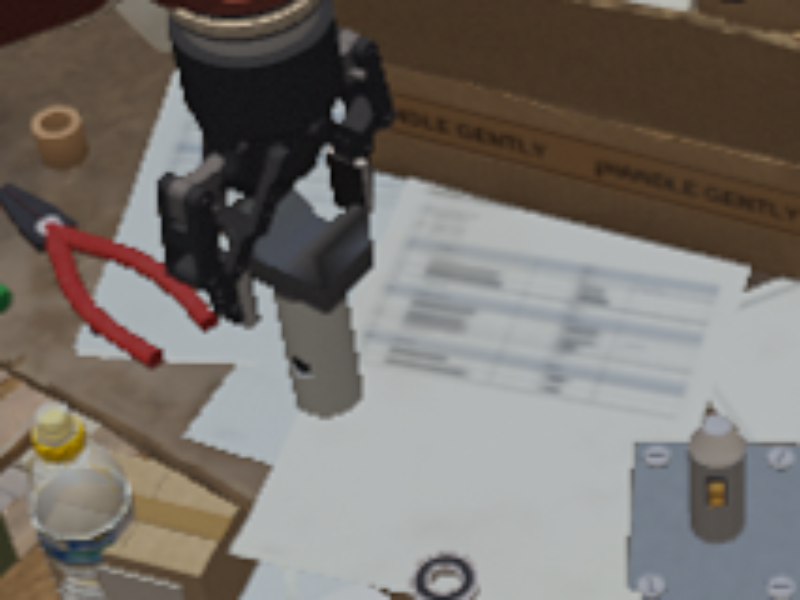

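```bash
python3 -m creep '[[0,0,0,-0.0022,0.0009,0,1],[0,0,0,0,0,0,1],[0,0,0,0,0,0,0],[0,0,0,0,0,0,0],[0,0,0,0,0,0,0],[0,0,0,0,0,0,0],[0,0,0,0,0,0,0],[0,0,0,0,0,0,0],[0,0,0,0,0,0,0],[0,0,0,0,0,0,0]]'; python3 - <<'E'
from h import *
pose(.429,.2185,.085)
E
```

```text
time: 4.7
tool_pos: [0.4296, 0.2177, 0.0853]
tool_rot: [0.0, 0.691, 0.723, 0.0]
contact_force: [-1.8, 0.3, 4.2]
gripper_width: 0.461
t 4.7 pos [0.4296 0.2177 0.0853] yaw y 2.64 z [ 4.e-04  1.e-04 -1.e+00] F [-1.8  0.3  4.2] T [-0.02  0.23  0.03] w 0.461 q [ 0.31 -0.16  2.07 -0.    1.23  0.27]
tool shift [ 0.0008 -0.0005  0.0003]
```

```bash
python3 -m creep '[[0,0,0,0,0,-0.01,0],[0,0,0,0,0,-0.025,0],[0,0,0,0,0,-0.03,0],[0,0,0,0,0,-0.03,0],[0,0,0,0,0,-0.025,0],[0,0,-6.18,0,0,0,0],[0,0,-6.18,0,0,0,0],[0,0,-6.18,0,0,0,0],[0,0,-6.18,0,0,0,0],[0,0,-6.18,0,0,0,0],[0,0,0,-0.015,-0.007,0,0],[0,0,0,-0.025,-0.011,0,0],[0,0,0,-0.025,-0.011,0,0],[0,0,0,-0.025,-0.011,0,0],[0,0,0,-0.025,-0.011,0,0],[0,0,0,-0.025,-0.011,0,0],[0,0,0,-0.025,-0.011,0,0],[0,0,0,-0.025,-0.011,0,0],[0,0,0,-0.015,-0.007,0,0],[0,0,0,-0.004,-0.003,0,0]]';python3 -m creep '[[0,0,0,0,0,0,0],[0,0,0,0,0,0,0],[0,0,0,0,0,0,0]]'; python3 - <<'E'
from h import *
s,m=pose(.4665,-.008,.205)
C={n:manip.get_calibration(n) for n in("scene","top","wrist")}
im={n:manip.grab_frame(n) for n in C}
zb=s["tool_pos"][2]-.0853
M=[]
for n in("scene","top"):
    L=manip.cut_out("vee_post",n)
    for d in L: print(n,d["confidence"],d["rect"])
    q=proj(C[n],[[.4665,-.008,zb+.1]])[0]
    for d in L:
        r=d["rect"]
        if np.hypot((r[0]+r[2])/2-q[0],(r[1]+r[3])/2-q[1])<40: M.append((n,d["pixels"]));break
cv2.imwrite("pics/s3.png",cv2.resize(im["scene"][130:290,220:433],(800,600)));cv2.imwrite("pics/t3.png",cv2.resize(im["top"][160:320,240:453],(800,600)));cv2.imwrite("pics/w3.png",im["wrist"])
np.savez("m3.npz",**dict(M)); print(zb,[k for k,_ in M])
E
```

```text
time: 6.37
tool_pos: [0.4659, -0.0107, 0.2038]
tool_rot: [-0.001, 0.474, 0.88, -0.001]
contact_force: [0.1, 0.1, -3.4]
gripper_width: 0.459
time: 6.62
tool_pos: [0.466, -0.0076, 0.2044]
tool_rot: [-0.001, 0.473, 0.881, 0.0]
contact_force: [-0.6, 0.2, -3.2]
gripper_width: 0.459
t 6.62 pos [ 0.466  -0.0076  0.2044] yaw y 33.59 z [-8.e-04  7.e-04 -1.e+00] F [-0.6  0.2 -3.2] T [-0.02  0.01 -0.03] w 0.459 q [-0.18 -0.33  2.    0.    1.47 -0.76]
tool shift [-0.0006  0.0002 -0.0006]
scene 0.64 [391.8, 226.2, 435.1, 283.0]
scene 0.62 [292.9, 166.0, 330.3, 239.0]
scene 0.45 [286.1, 242.3, 334.3, 296.2]
top 0.68 [418.0, 177.2, 462.0, 215.2]
0.11907787085399464 ['scene']
```

View pics/s3.png

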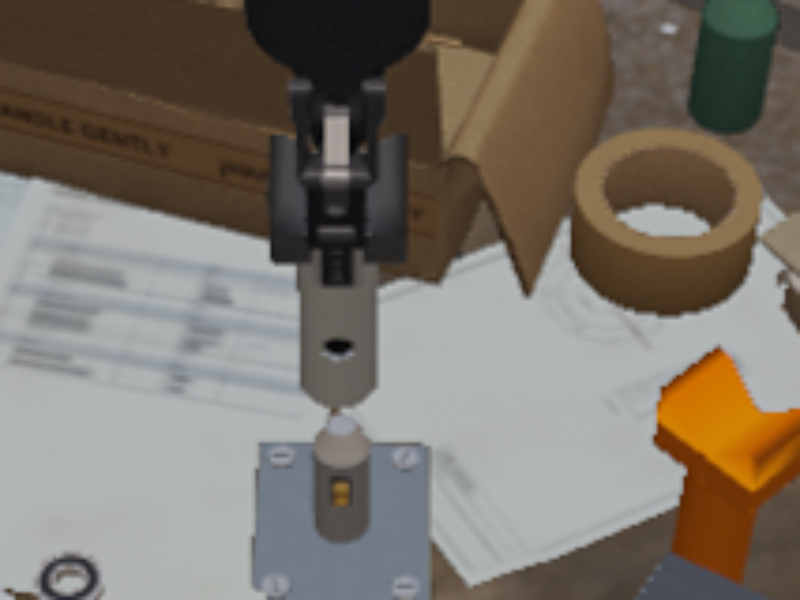

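View pics/w3.png

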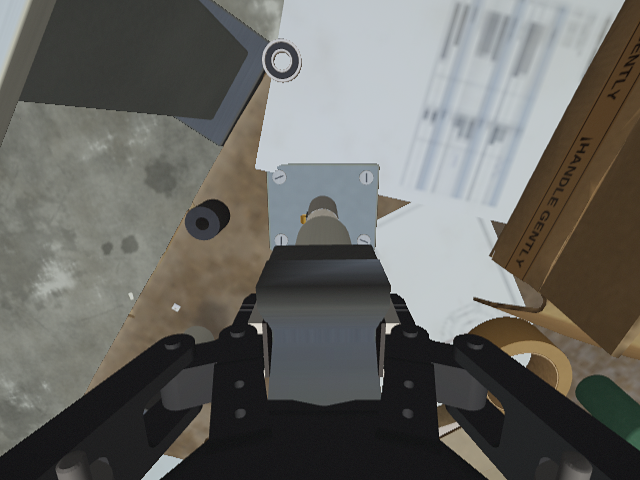

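```bash
python3 - <<'E'
from h import *
s,m=pose()
c=manip.get_calibration("wrist");im=cv2.imread("pics/w3.png")
im=overlay(im,c,"stand_base",(.4665,-.008,.5865))
im=overlay(im,c,"vee_post",(.466,-.0076,.5865),.119)
cs=manip.get_calibration("scene");k=np.load("m3.npz")["scene"]
a=manip.grab_frame("scene")
a=overlay(a,cs,"vee_post",(.466,-.0076,.5865),.119);a=overlay(a,cs,"stand_base",(.4665,-.008,.5865))
cv2.imwrite("pics/o3.png",np.hstack([cv2.resize(im[150:330,200:440],(400,300)),cv2.resize(a[150:300,230:430],(400,300))]))
E
```

```text
t 6.87 pos [ 0.4664 -0.0079  0.2048] yaw y 33.6 z [ 1.e-04  1.e-04 -1.e+00] F [ 0.   0.6 -2.7] T [ 0.01 -0.01  0.03] w 0.465 q [-0.18 -0.33  2.    0.    1.47 -0.76]
```

View pics/o3.png

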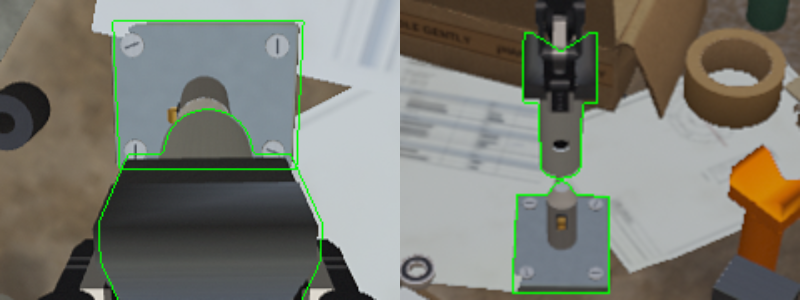

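```bash
python3 -m creep '[[0,0,0,0,0,0.015,0],[0,0,0,0,0,0.015,0],[0,0,0,0,0,0.008,0],[0,0,0,0,0,0.005,0],[0,0,0,0,0,0.004,0],[0,0,0,0,0,0.004,0],[0,0,0,0,0,0,0]]'; python3 - <<'E'
from h import *
pose(.4665,-.008,.154)
E
```

```text
time: 7.5
tool_pos: [0.4663, -0.0085, 0.1534]
tool_rot: [-0.0, 0.473, 0.881, -0.0]
contact_force: [0.3, 0.4, -4.1]
gripper_width: 0.457
t 7.5 pos [ 0.4663 -0.0085  0.1534] yaw y 33.54 z [-6.e-04  1.e-04 -1.e+00] F [ 0.3  0.4 -4.1] T [-0.04 -0.05 -0.04] w 0.457 q [-0.18 -0.28  2.05  0.    1.37 -0.76]
tool shift [ 0.0003  0.0004 -0.0006]
```

```bash
python3 -m creep '[[0,0,0,0,0,0.005,0],[0,0,0,0,0,0.005,0],[0,0,0,0,0,0.005,0],[0,0,0,0,0,0.005,0],[0,0,0,0,0,0.005,0],[0,0,0,0,0,0.003,0]]'; python3 -m creep '[[0,0,0,0,0,0,0]]';python3 - <<'E'
from h import *
pose(.4665,-.008,.125)
E
```

```text
time: 8.0
tool_pos: [0.4652, -0.0087, 0.1243]
tool_rot: [-0.001, 0.473, 0.881, -0.001]
contact_force: [-4.8, -2.5, -2.5]
gripper_width: 0.457
time: 8.08
tool_pos: [0.4651, -0.0086, 0.1239]
tool_rot: [-0.002, 0.473, 0.881, -0.001]
contact_force: [-3.7, -2.7, -5.4]
gripper_width: 0.457
t 8.08 pos [ 0.4651 -0.0086  0.1239] yaw y 33.53 z [-3.6e-03 -1.0e-04 -1.0e+00] F [-3.7 -2.7 -5.4] T [-0.65  0.82  0.01] w 0.457 q [-0.18 -0.25  2.08 -0.    1.32 -0.76]
tool shift [-0.0003  0.0015 -0.0011]
```

```bash
python3 -m creep '[[0,0,0,0,0,0.005,0],[0,0,0,0,0,0.005,0],[0,0,0,0,0,0.005,0],[0,0,0,0,0,0.004,0],[0,0,0,0,0,0.003,0],[0,0,0,0,0,0,0]]';python3 - <<'E'
from h import *
pose(.4665,-.008,.0973)
cv2.imwrite("pics/s4.png",cv2.resize(manip.grab_frame("scene")[180:300,230:390],(800,600)))
E
```

```text
time: 8.58
tool_pos: [0.4657, -0.0085, 0.1026]
tool_rot: [-0.001, 0.473, 0.881, -0.0]
contact_force: [-3.7, -2.5, -4.6]
gripper_width: 0.464
t 8.58 pos [ 0.4657 -0.0085  0.1026] yaw y 33.54 z [-0.0017  0.     -1.    ] F [-3.7 -2.5 -4.6] T [-0.64  0.78 -0.01] w 0.464 q [-0.18 -0.22  2.09 -0.    1.27 -0.76]
tool shift [-0.      0.0009  0.0053]
```

View pics/s4.png

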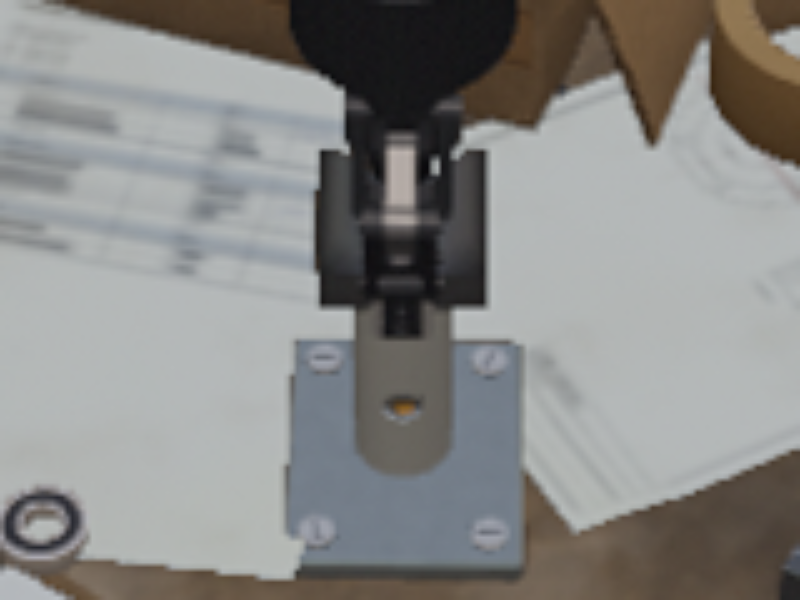

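```bash
python3 -m creep '[[0,0,0,0,0,0.002,0],[0,0,0,0,0,0.002,0],[0,0,0,0,0,0.001,0],[0,0,0,0,0,0.001,0],[0,0,0,0,0,0,0],[0,0,0,0,0,0,0]]';python3 - <<'E'
from h import *
pose(.4665,-.008,.0973)
cv2.imwrite("pics/s5.png",cv2.resize(manip.grab_frame("scene")[220:300,257:363],(800,600)))
E
```

```text
time: 9.13
tool_pos: [0.4672, -0.0083, 0.0982]
tool_rot: [0.001, 0.473, 0.881, 0.001]
contact_force: [-0.1, -0.3, -3.5]
gripper_width: 0.461
t 9.13 pos [ 0.4672 -0.0083  0.0982] yaw y 33.53 z [ 2.e-03  5.e-04 -1.e+00] F [-0.1 -0.3 -3.5] T [-0.03  0.02 -0.03] w 0.461 q [-0.18 -0.22  2.1   0.    1.26 -0.76]
tool shift [ 0.0006 -0.0004  0.0009]
```

View pics/s5.png

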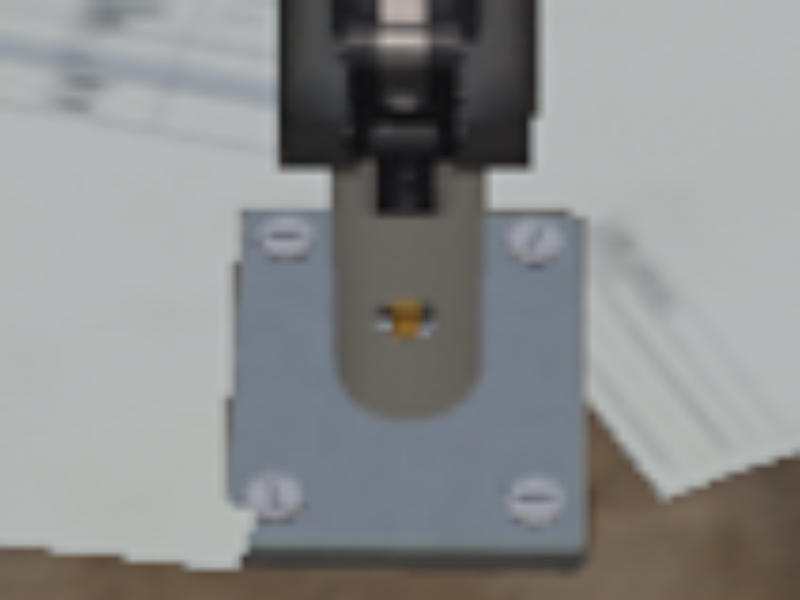

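Button has popped out (side force gone); still about 1 mm above the plate, as no floor force yet. Pushing on until the plate is felt.

```bash
python3 -m creep '[[0,0,0,0,0,0.001,0],[0,0,0,0,0,0.0005,0],[0,0,0,0,0,0.0005,0],[0,0,0,0,0,0.0005,0],[0,0,0,0,0,0.0005,0],[0,0,0,0,0,0,0]]';python3 - <<'E'
from h import *
pose(.4665,-.008,.0973)
E
```

```text
time: 9.68
tool_pos: [0.4675, -0.0087, 0.0973]
tool_rot: [0.001, 0.473, 0.881, 0.0]
contact_force: [-5.6, 0.8, 10.0]
gripper_width: 0.46
t 9.68 pos [ 0.4675 -0.0087  0.0973] yaw y 33.54 z [ 1.4e-03 -3.0e-04 -1.0e+00] F [-5.6  0.8 10. ] T [ 0.04  1.13 -0.01] w 0.46 q [-0.18 -0.21  2.09 -0.    1.26 -0.76]
tool shift [ 0.0011 -0.0004 -0.    ]
```

```bash
python3 -m creep '[[0,0,0,0,0,0.0005,0],[0,0,0,0,0,0.0005,0],[0,0,0,0,0,0,0]]';python3 -m creep '[[0,0,0,0,0,-0.001,0],[0,0,0,0,0,-0.0005,0],[0,0,0,0,0,0,0.55],[0,0,0,0,0,0,0.7],[0,0,0,0,0,0,1],[0,0,0,0,0,0,1],[0,0,0,0,0,0,1],[0,0,0,0,0,0,1],[0,0,0,0,0,0,1],[0,0,0,0,0,0,1]]';python3 - <<'E'
from h import *
pose(.4665,-.008,.22)
E
```

```text
time: 9.93
tool_pos: [0.4676, -0.0088, 0.0973]
tool_rot: [0.001, 0.473, 0.881, 0.0]
contact_force: [-6.9, -0.1, 14.9]
gripper_width: 0.455
time: 10.77
tool_pos: [0.4664, -0.0085, 0.0952]
tool_rot: [-0.0, 0.473, 0.881, 0.0]
contact_force: [0.1, 0.1, -1.1]
gripper_width: 1.003
t 10.77 pos [ 0.4664 -0.0085  0.0952] yaw y 33.53 z [-1.e-04  0.e+00 -1.e+00] F [ 0.1  0.1 -1.1] T [ 0.03 -0.04 -0.01] w 1.003 q [-0.18 -0.21  2.1   0.    1.26 -0.76]
tool shift [ 0.0004  0.0003 -0.1248]
```

Bottomed firmly, then released. Retreat straight up and then to the side.

```bash
python3 -m creep '[[0,0,0,0,0,-0.01,1],[0,0,0,0,0,-0.025,1],[0,0,0,0,0,-0.03,1],[0,0,0,0,0,-0.03,1],[0,0,0,0,0,-0.03,1],[0,0,0,0,0,-0.03,1],[0,0,0,0.03,0.03,0,1],[0,0,0,0.03,0.03,0,1],[0,0,0,0.03,0.03,0,1],[0,0,0,0.03,0.03,0,1],[0,0,0,0.03,0.03,0,1],[0,0,0,0,0,0,1],[0,0,0,0,0,0,1],[0,0,0,0,0,0,1]]';python3 - <<'E'
from h import *
pose()
C={n:manip.get_calibration(n) for n in("scene","top")}
im={n:manip.grab_frame(n) for n in C};M=[]
for n in C:
    q=proj(C[n],[[.4665,-.008,.1]])[0]
    for d in manip.cut_out("vee_post",n):
        r=d["rect"]
        if np.hypot((r[0]+r[2])/2-q[0],(r[1]+r[3])/2-q[1])<35: M.append((C[n],d["pixels"]));print(n,r,d["confidence"]);break
for z in(.012,.015,.018): 
    if M: p,e=fit("vee_post",M,(.4665,-.008,.585),z);print(z,p.round(4),np.degrees(p[2]).round(1),e.round(1))
a=im["scene"];b=im["top"]
oa=overlay(a,C["scene"],"vee_post",(.4665,-.008,.585),.012);ob=overlay(b,C["top"],"vee_post",(.4665,-.008,.585),.012)
f=lambda i,x,y:cv2.resize(i[y:y+90,x:x+120],(400,300))
cv2.imwrite("pics/f6.png",np.vstack([np.hstack([f(a,255,210),f(oa,255,210)]),np.hstack([f(ob,285,200),cv2.resize(a,(400,300))])]))
E
```

```text
time: 11.93
tool_pos: [0.5078, 0.1956, 0.2507]
tool_rot: [0.0, 0.473, 0.881, -0.0]
contact_force: [-0.2, 0.0, 0.7]
gripper_width: 1.003
t 11.93 pos [0.5078 0.1956 0.2507] yaw y 33.57 z [ 1.e-04 -5.e-04 -1.e+00] F [-0.2  0.   0.7] T [ 0.01 -0.02  0.05] w 1.003 q [ 0.23 -0.15  1.78 -0.    1.52 -0.35]
scene [296.9, 213.3, 330.1, 277.2] 0.59
top [328.0, 222.8, 368.0, 259.7] 0.59
0.012 [ 0.4673 -0.0089  0.5933] 34.0 23.6
0.015 [ 0.4664 -0.0095  0.5962] 34.2 32.4
0.018 [ 0.4659 -0.0097  0.6037] 34.6 56.6
```

View pics/f6.png

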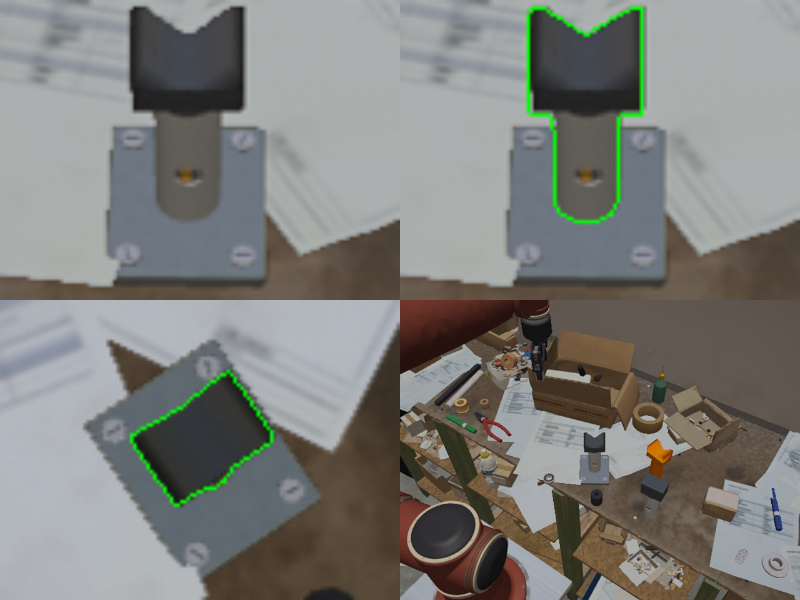

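```bash
python3 - <<'E'
from h import *
a=manip.grab_frame("scene");b=manip.grab_frame("top")
cv2.imwrite("pics/f7.png",np.hstack([cv2.resize(a[250:280,295:330],(400,343),interpolation=cv2.INTER_CUBIC),cv2.resize(b[220:270,320:378],(400,343),interpolation=cv2.INTER_CUBIC)]))
C={n:manip.get_calibration(n) for n in("scene","top")};M=[]
for n in C:
    q=proj(C[n],[[.4665,-.008,.1]])[0]
    for d in manip.cut_out("vee_post",n):
        r=d["rect"]
        if np.hypot((r[0]+r[2])/2-q[0],(r[1]+r[3])/2-q[1])<35: M.append((C[n],d["pixels"]));break
for z in(.008,.01,.012,.014): 
    if M: p,e=fit("vee_post",M,(.4665,-.008,.585),z);print(len(M),z,p.round(4),e.round(1))
p=(.4669,-.0084,.588)
for nm,P in(("button tip",[-.0195,0,.052]),("button lo",[-.0195,0,.0485]),("button hi",[-.0195,0,.0555]),("hole lo",[-.0185,0,.045]),("hole hi",[-.0185,0,.059])): print(nm,proj(C["scene"],place(p,np.array([P])))[0].round(1))
E
```

```text
2 0.008 [ 0.4685 -0.0085  0.5998] 22.4
2 0.01 [ 0.4682 -0.0087  0.5952] 13.9
2 0.012 [ 0.4675 -0.0091  0.6062] 11.4
2 0.014 [ 0.4669 -0.0095  0.6038] 15.3
button tip [310.4 263.5]
button lo [310.4 264.7]
button hi [310.4 262.2]
hole lo [310.4 265.5]
hole hi [310.4 260.6]
```

View pics/f7.png

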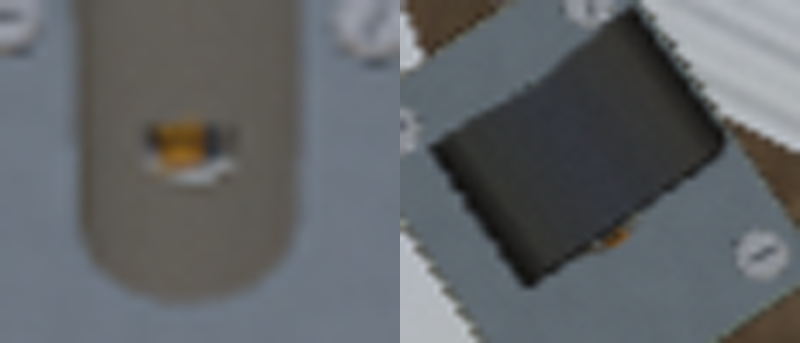

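```bash
python3 - <<'E'
from plant import manip
print(manip.state()["time"],manip.job_done())
E
```

```text
the job is handed in; nothing more can be done
12.3333 None
```

The dark V-notched post is on the stub, pushed fully down, and the button has popped out through its hole. I gripped it across the flats, turned it about 31° to line up with the stand, and pushed it down until the plate pushed back with about 15 N. I then let go, moved the gripper clear and handed the job in at about 12.3 s.

What the last checks showed:
- **Height:** the fit to both cameras was best with the post's lower end 12 mm up, which is the plate's top. At 10 or 14 mm the fit was worse, so the height is good to about 2 mm.
- **Turn:** the post sits at about 34.5° and the plate at 33.6°, within the 10° allowed. Repeated fits ranged from 34.0° to 34.7°.
- **Button:** it shows through the hole in the scene view and sticks out past the head in the top view. The side force from the spring also dropped to nearly zero as it popped. It sits slightly off-centre in the hole.
- **Other objects:** I did not touch the flat-headed post or the orange look-alike. In the last picture both look to be in their original places, but I did not measure them again.

The networks missed the post or the stand in a few pictures, so I repeated some of the looks. None of the checks failed.

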